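Lock a glass plate cassette into the gel-casting clamp

ROBOT

A 7-joint arm with a two-finger parallel gripper is mounted at the origin on a cart in front of the work surface, level with it; the furniture and walls round the work are solid. World frame = base frame: x ahead of the robot, y to its left, z up, the work surface at z = 0. Lengths are in m, angles in rad, forces in N, time in s.
With the tool pointing down it reaches from about 0.4 to 0.9 m from the base axis. Payload 5.5 kg.
Tool frame: the origin (TCP) lies midway between the tips of the shut fingers; the grasp point (between the pads) lies 19 mm behind it (manip.grip_depth is the distance from the TCP to the grasp point, in m); z points along the fingers, x is the direction in which the jaws open and shut, and the axes are right-handed (so a half turn about z gives the same grasp; the last joint's range is limited). The gripper opens to 92 mm and grips with 3 to 60 N. Pads are 19 mm wide; open, the fingers measure 130 mm over their backs; the gripper's body (75 mm by 190 mm) begins 47 mm behind the grasp point.
Start: joints at [-1.016, 0.501, -0.427, 1.55, 0.221, 1.138, -0.21], TCP at [0.187, 0.623, 0.199] pointing down, gripper open.
Joint ranges: [-2.88, 2.88], [-0.31, 2.03], [-1.54, 1.56], [0.2, 2.42], [-1.41, 4.55], [0.19, 2.02], [-2.57, 2.57]. Speed limits (rad/s): [2.57, 2.57, 3.14, 3.14, 3.14, 3.14, 3.14].

INTERFACE

Orientations are given as a unit quaternion [x, y, z, w].
In Python, from bench import manip, effector, viewer gives the robot as it stands. Calls block until the motion is done:
- manip.move_pose(position, orientation): joint-space move of the TCP to a pose.
- manip.servo_line(position, ori=None, vel=0.15): straight line of the TCP; ori=None keeps the orientation; vel is the mean speed in m/s.
- manip.movej(angles): joint-space move.
- effector.open_jaws() and effector.close(f_grip=None): open the fingers fully, or close them until they stop; f_grip is the grip in N (None keeps the last).
- manip.sleep(seconds).
- manip.solve_ik(position, orientation): joint angles nearest the present ones, or None.
- viewer.get_image(name): name is "scene" or "side" or "wrist"; returns the picture (400x640x3 uint8, red, green, blue); there is no depth.
- viewer.get_calibration(name): a dict with "vfov" (degrees; the focal length in pixels is half the picture's height over the tangent of half this angle, whatever the lens; pixels are square), "cx", "cy" (the principal point, pixels), "eye" and "attitude" of the camera in the world. Camera axes: x right, y down, z forward; pixel columns grow to the right and rows downward; lengths in m; the calibration is good to about 2 mm. A picture is of the moment at which its call begins: read the wrist's pose just before it. get_calibration takes no time and is no camera call; for the wrist camera it gives the pose at the moment of the call.
A pose or a line that the arm cannot do raises manip.PlanningError and nothing moves.
- manip.hand_in(): hands the job in, once; it reports no verdict.
Readings, each from a call of its own:
- manip.current_clock(): time.
- manip.current_q(): joint angles.
- manip.current_joint_velocities(): joint speeds.
- manip.current_tau(): joint torques, N m.
- manip.current_tool_pos(): TCP position.
- manip.current_tcp_rot(): TCP orientation.
- manip.current_force(): force on the tool from outside, world axes, zero at the start.
- manip.current_wrist_torque(): the same for the moment, N m.
- manip.current_finger_gap(): finger opening in m.
Only numpy, scipy, OpenCV 4.12 (cv2) and the standard library are available. Lean on these libraries where they do the work, as an engineer would, in place of code of your own. Each camera call takes 0.05 s, during which the arm holds its last target.

TASK

Load the blue-edged glass plate cassette into the grey gel-casting clamp: flip the clamp's red-knobbed cam lever fully towards you to free the pressure bar, take the cassette upright out of the drying rack and lower it gently into the clamp's slot until it stands fully home on the green gasket, then flip the lever all the way back so that the cassette is locked. It is glass, so keep it upright and do not drop or ram it, and leave the orange-edged cassette and the other things on the bench where they are.

Things in the scene. Friction and masses are not known exactly. Their poses are not given: they have to be found in the camera images.
- casting_clamp: grey gel-casting clamp fixed to the bench, 112 mm deep (x) by 156 mm wide (y). Origin: on the bench, under the mid plane that a clamped cassette takes; x points to its rear, y along the slot, z up; its front (-x) faces the robot. Slot walls are 76 mm high, with ivory flared lips up to 84 mm at the slot's left and right ends. Slot floor: the green gasket, top at z = 22 mm
- slot_mouth (a point): middle of the slot's mouth, 82 mm above the bench, at x = -1.8 mm in the clamp's frame; its x axis points across the slot to the rear, y along it. The slot is 103 mm wide (y) and 11.5 mm from front lips to back face (x = +4 mm in the clamp's frame). A cassette goes down until its underside is 22 mm and its top edge 122 mm above the bench
- cam_lever (a joint): angle of the cam lever (rad): 0 = locked, leaning 34 deg to the rear; 1.20 = fully open, leaning 34 deg to the front. It turns in a vertical plane at the clamp's right-hand end (y = -88 mm in the clamp's frame), stays where it is left and needs about 2 N at the knob
- lever_hinge (a point): axis of the cam lever, in the lever's plane, 48 mm above the bench; the axis runs along the clamp's y
- lever_knob (a point): centre of the red ball knob, 24 mm across, 85 mm from the hinge axis at the end of a 10 mm steel rod; about 118 mm above the bench when locked or fully open, 133 mm when upright, so a push must follow the arc. Free at its front and rear; the clamp's cheek is 26 mm to the left of the rod
- pressure_pad: black rubber pad, 80 mm wide, on the sliding pressure bar at the slot's front, 35 to 59 mm above the bench. Lever locked and slot empty: 6.5 mm from the back face, too narrow for a cassette; lever open: 11 mm. Springy by 3 mm; locked, it presses a cassette to the back face with about 12 N
- cassette_blue: blue-edged glass plate cassette, 100 mm wide (y), 100 mm high (z), 8 mm thick (x), 0.17 kg; origin at the centre of its underside. Stands upright in the drying rack, its underside 12 mm above the bench. Pinch it by the middle of its top edge, across the 8 mm
- cassette_orange: orange-edged cassette of the same size, standing in the same rack, 80 mm from the blue one; stays there
- drying_rack: pale teal drying rack fixed to the bench, 132 mm (x) by 126 mm (y), five slots along y, 20 mm apart, with teeth up to 46 mm above the bench at both sides; slot floor 12 mm above the bench. The cassettes stand in the first and last slots (x = -40 and +40 mm)
- timer: white lab timer lying flat, 62 x 66 x 18 mm
- marker_red: red and white marker lying, 134 mm long
- bottle_amber: yellow bottle with green cap, 48 mm across, 102 mm high
- beaker: small beaker with used pipette tips, 66 mm across, 81 mm high
- pipette_teal: teal pipette lying, 278 mm long
- scissors: blue scissors lying, 199 mm long
Not all that is in view belongs to the job. Leave any yellow look-alike of the cassette_orange alone.

How it is judged:
By the outcome, as a careful person would: the job done as asked, in the order asked, and still so for the second after the job is handed in, with the robot touching nothing.
It also fails if it takes over 69 s, if anything falls off the work surface, if the arm or the gripper's body presses on something with over 40 N, if the wrist force passes 120 N, or if a joint passes its speed limit or range.

## Working session

There is one attempt and no reset: what is moved stays moved. The work goes in short steps, each a Python script; the robot and the scene stay as the last script left them, time stands still between calls to the robot, and variables do not carry over. Pictures are saved under pics/ and viewed, and the job is handed in when it is done.

```bash
ls; mkdir -p pics
python3 - <<'E'
from bench import manip, effector, viewer
import cv2
print(manip.current_clock(), manip.current_tcp_rot(), manip.current_finger_gap(), manip.grip_depth)
for n in ["scene","side","wrist"]:
    c=viewer.get_calibration(n); print(n,c)
    im=viewer.get_image(n); cv2.imwrite(f"pics/{n}0.png",im[:,:,::-1])
E
```

```text
pics
0.0 [ 8.02376902e-01  5.96816829e-01 -8.14128275e-04  5.62208520e-04] 0.09196892665103827 0.0188
scene {'vfov': 56.57165124917591, 'cx': 328.03089027970424, 'cy': 195.9940730721087, 'eye': array([ 0.0855192 , -0.3823563 ,  0.71405611]), 'attitude': array([ 0.84526501, -0.37239732,  0.15283772, -0.35140851])}
side {'vfov': 55.244927853199286, 'cx': 315.22893867231414, 'cy': 196.8488873129939, 'eye': array([0.50519982, 0.82266231, 0.72967466]), 'attitude': array([-0.01599732,  0.90571722, -0.4234215 ,  0.01160349])}
wrist {'vfov': 62.93146624238236, 'cx': 314.0148607714414, 'cy': 200.156233277042, 'eye': array([0.11625196, 0.64392306, 0.38390307]), 'attitude': array([0.79465139, 0.59137375, 0.08089314, 0.11073641])}
```

View pics/scene0.png

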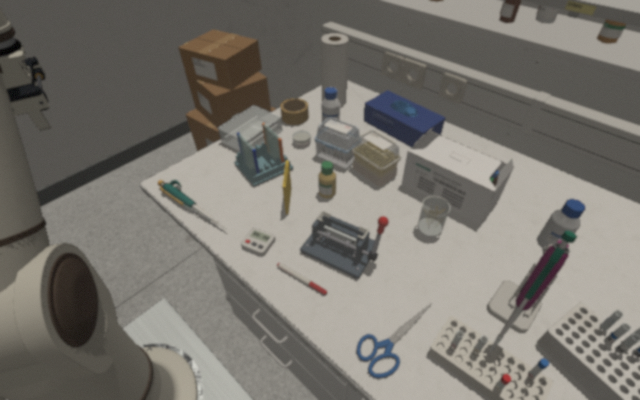

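View pics/side0.png

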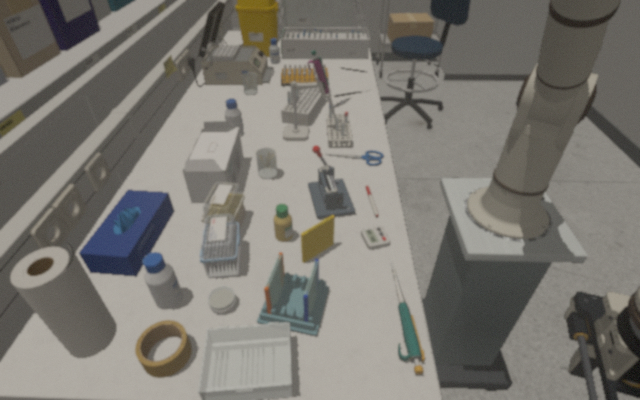

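View pics/wrist0.png

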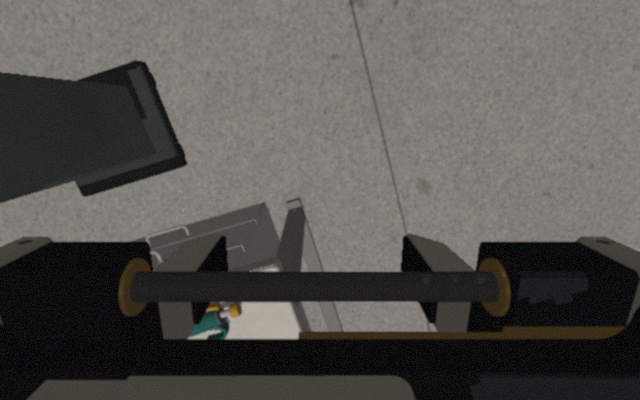

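The scene camera shows the clamp at about (340,243), its knob at (382,222) and the rack at about (262,160). The side camera shows the clamp at about (330,190) and the rack at about (295,295), with the blue cassette nearer the robot. I'll enlarge these areas.

```bash
cat > h.py <<'E'
import numpy as np, cv2
from scipy.spatial.transform import Rotation as R
def K(c): 
    f=200/np.tan(np.radians(c['vfov'])/2); return f
def ray(c,u,v):
    f=K(c); d=np.array([(u-c['cx'])/f,(v-c['cy'])/f,1.]); return R.from_quat(c['attitude']).apply(d)
def onz(c,u,v,z):
    d=ray(c,u,v); return c['eye']+d*(z-c['eye'][2])/d[2]
def proj(c,p):
    q=R.from_quat(c['attitude']).inv().apply(np.asarray(p)-c['eye']); f=K(c)
    return np.array([c['cx'],c['cy']])+f*q[...,:2]/q[...,2:]
def crop(src,dst,x,y,w,h,s):
    im=cv2.imread(src)[y:y+h,x:x+w]; cv2.imwrite(dst,cv2.resize(im,None,fx=s,fy=s,interpolation=cv2.INTER_CUBIC))
E
python3 - <<'E'
from h import *
crop('pics/scene0.png','pics/c1.png',220,130,190,150,4)
crop('pics/side0.png','pics/c2.png',250,140,150,200,3)
E
```

```text
(no output)
```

View pics/c1.png

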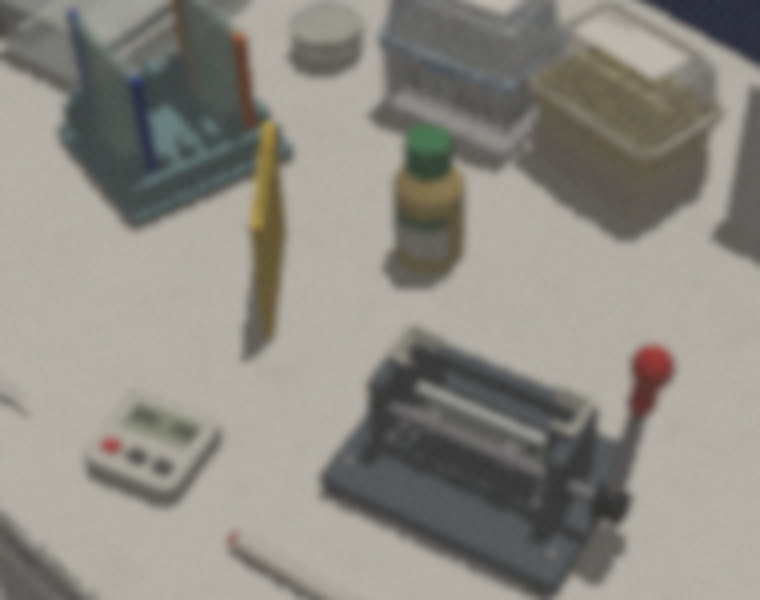

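View pics/c2.png

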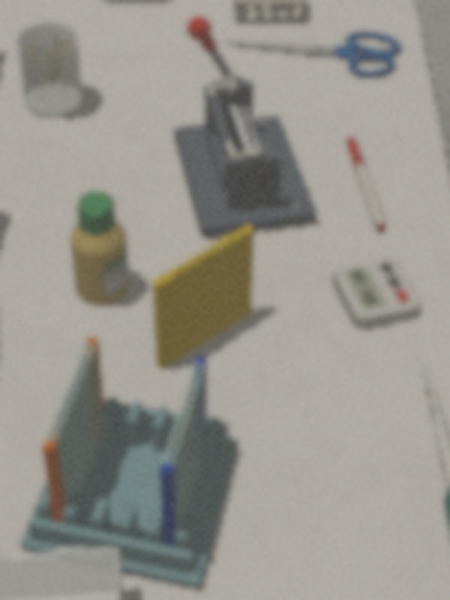

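Run:
```python
from h import *
from bench import viewer
a=viewer.get_calibration('scene'); b=viewer.get_calibration('side')
np.set_printoptions(precision=4,suppress=True)
S=lambda x,y:(220+x/4,130+y/4)
D=lambda x,y:(250+x/3,140+y/3)
def tri(p,q):
    d1=ray(a,*p);d2=ray(b,*q)
    A=np.c_[d1,-d2]; s=np.linalg.lstsq(A,b['eye']-a['eye'],rcond=None)[0]
    x=a['eye']+d1*s[0]; y=b['eye']+d2*s[1]; return (x+y)/2,np.linalg.norm(x-y)
print('knob',tri(S(652,365),D(200,28)), onz(a,*S(652,365),.118),onz(b,*D(200,28),.118))
for n,p,q in [('blueR(-y)',S(137,78),D(200,358)),('blueL',S(73,12),D(168,463)),('orR',S(240,37),D(92,342))]:
    print(n,tri(p,q),onz(a,*p,.112),onz(b,*q,.112))
print('yellow',tri(S(258,225),D(250,230)),tri(S(270,124),D(156,285)))
print('base FL,FR',onz(a,*S(325,480),.0),onz(a,*S(548,595),0))
print('base side: rearleft, frontleft, frontright',onz(b,*D(205,233),0),onz(b,*D(315,220),0),onz(b,*D(275,120),0.01))
print('rack scene F corner',onz(a,*S(137,225),0),'L',onz(a,*S(65,135),0),'R',onz(a,*S(290,155),0))
```

```text
knob (array([ 0.5423, -0.1173,  0.1238]), np.float64(0.0005726487888537532)) [ 0.5471 -0.1148  0.118 ] [ 0.5424 -0.126   0.118 ]
blueR(-y) (array([0.5272, 0.2884, 0.1107]), np.float64(0.0008169473898223874)) [0.5258 0.287  0.112 ] [0.5275 0.2893 0.112 ]
blueL (array([0.5444, 0.378 , 0.1115]), np.float64(0.001136882623526651)) [0.5434 0.3774 0.112 ] [0.5449 0.3781 0.112 ]
orR (array([0.6052, 0.2742, 0.1085]), np.float64(0.0009195784068261897)) [0.6016 0.2704 0.112 ] [0.605  0.2769 0.112 ]
yellow (array([0.4932, 0.1383, 0.0961]), np.float64(0.001870735016759667)) (array([0.5647, 0.2031, 0.0958]), np.float64(0.0001379166402343234))
base FL,FR [0.4347 0.0274 0.    ] [ 0.4627 -0.1205  0.    ]
base side: rearleft, frontleft, frontright [0.5323 0.0406 0.    ] [0.4293 0.0195 0.    ] [ 0.4653 -0.1216  0.01  ]
rack scene F corner [0.5008 0.2817 0.    ] L [0.5273 0.3976 0.    ] R [0.6245 0.2569 0.    ]
```

```bash
cat >> h.py <<'E'
def quat(yaw,flip=False):
    "tool down, tool x along (cos yaw, sin yaw) (or minus it)"
    if flip: yaw+=np.pi
    return R.from_matrix(np.array([[np.cos(yaw),np.sin(yaw),0],[np.sin(yaw),-np.cos(yaw),0],[0,0,-1]])).as_quat()
E
python3 - <<'E'
from h import *
from bench import viewer,manip
np.set_printoptions(precision=4,suppress=True)
c=viewer.get_calibration('wrist'); T=R.from_quat(manip.current_tcp_rot()); p=manip.current_tool_pos()
e=T.inv().apply(c['eye']-p); r=T.inv()*R.from_quat(c['attitude'])
print(e, r.as_matrix())
np.savez('cam.npz',e=e,r=r.as_quat())
def cam(pos,q):
    T=R.from_quat(q); return dict(c,eye=np.array(pos)+T.apply(e),attitude=(T*r).as_quat())
cl=np.array([.504,-.036,.08]); rk=np.array([.57,.33,.1])
for nm,o,yaw in [('clamp',cl,.19),('rack',rk,-.19)]:
  for fl in (0,1):
    for off in (-.1,-.05,0,.05,.1,.15):
      pos=np.r_[o[:2]+off*np.array([-np.sin(yaw),np.cos(yaw)]),.27]
      q=quat(yaw,fl); s=manip.solve_ik(pos,q)
      print(nm,fl,off,proj(cam(pos,q),o),s)
E
```

```text
[ 0.0005 -0.074  -0.1856] [[ 1.      0.0003 -0.0005]
 [-0.0002  0.9624  0.2717]
 [ 0.0006 -0.2717  0.9624]]
clamp 0 -0.1 [313.7401  82.9201] [-0.0859  0.2117  0.3363  1.7654 -0.0752  1.177   0.4623]
clamp 0 -0.05 [313.742  129.9893] [-0.1055  0.1712  0.2478  1.8071 -0.0454  1.1688  0.3465]
clamp 0 0 [313.7438 173.7058] [-0.1323  0.1413  0.1671  1.8385 -0.0255  1.1639  0.2332]
clamp 0 0.05 [313.7454 214.4157] [-0.1842  0.1213  0.1131  1.86   -0.0149  1.1611  0.124 ]
clamp 0 0.1 [313.747  252.4187] [-0.2449  0.1112  0.0678  1.8708 -0.0082  1.1599  0.0157]
clamp 0 0.15 [313.7484 287.9763] [-0.2991  0.1111  0.0155  1.8705 -0.0019  1.16   -0.093 ]
clamp 1 -0.1 [313.747  252.4187] [-0.7973  0.5116  1.3684  1.7835 -0.5232  1.2867 -2.249 ]
clamp 1 -0.05 [313.7454 214.4157] [-0.9343  0.4462  1.3728  1.8276 -0.4614  1.2543 -2.3805]
clamp 1 0 [313.7438 173.7058] [-1.0711  0.3888  1.3772  1.8613 -0.4059  1.2292 -2.5177]
clamp 1 0.05 [313.742  129.9893] [-1.2349  0.5166  1.5505  1.8847 -0.54    1.2891 -2.4739]
clamp 1 0.1 [313.7401  82.9201] None
clamp 1 0.15 [313.738   32.0974] None
rack 0 -0.1 
[... 359 characters left out ...]
13.7242 259.5624] [-0.6279  0.5657 -0.0614  1.246   0.0339  1.3308 -0.8779]
rack 0 0.15 [313.7265 296.5771] [-0.6828  0.643  -0.0463  1.1202  0.0282  1.379  -0.9152]
rack 1 -0.1 [313.7242 259.5624] [-0.0151  0.3646 -0.5563  1.6007  0.2009  1.2339  2.3429]
rack 1 -0.05 [313.7218 219.8715] [-0.0722  0.4298 -0.5974  1.5248  0.2485  1.2636  2.249 ]
rack 1 0 [313.7192 177.2034] [-0.1382  0.4982 -0.6247  1.4385  0.2944  1.2991  2.1676]
rack 1 0.05 [313.7163 131.21  ] [-0.2088  0.5699 -0.6442  1.3408  0.3392  1.3407  2.0987]
rack 1 0.1 [313.7133  81.4868] [-0.284   0.6441 -0.6555  1.2301  0.3814  1.3883  2.0437]
rack 1 0.15 [313.71   27.561] [-0.3637  0.7216 -0.6596  1.1038  0.4204  1.4424  2.0035]
```

Run:
```python
from h import *
from bench import viewer,manip
import json
np.set_printoptions(precision=4,suppress=True)
out={}
for nm,o,yaw in [('rack',np.array([.57,.33]),-.19),('clamp',np.array([.504,-.036]),.19)]:
    pos=np.r_[o-.06*np.array([-np.sin(yaw),np.cos(yaw)]),.27]
    manip.move_pose(pos,quat(yaw)); manip.sleep(.1)
    c=viewer.get_calibration('wrist'); im=viewer.get_image('wrist')
    cv2.imwrite(f'pics/w_{nm}.png',im[:,:,::-1])
    out[nm]={k:(v.tolist() if hasattr(v,'tolist') else v) for k,v in c.items()}
json.dump(out,open('cal.json','w'))
print(manip.current_clock(),manip.current_force())
for nm in out:
    crop(f'pics/w_{nm}.png',f'pics/w_{nm}b.png',120,0,400,260,2)
```

```text
3.7 [-0.0394 -0.5521  0.2294]
```

View pics/w_rackb.png

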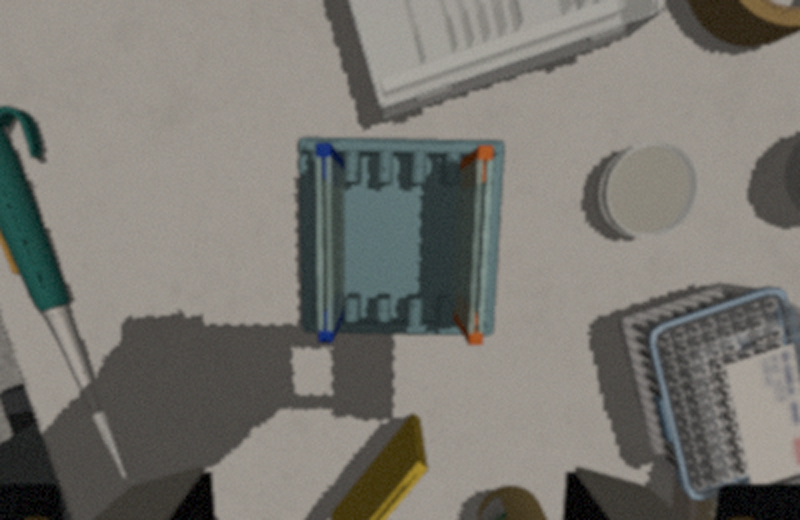

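View pics/w_clampb.png

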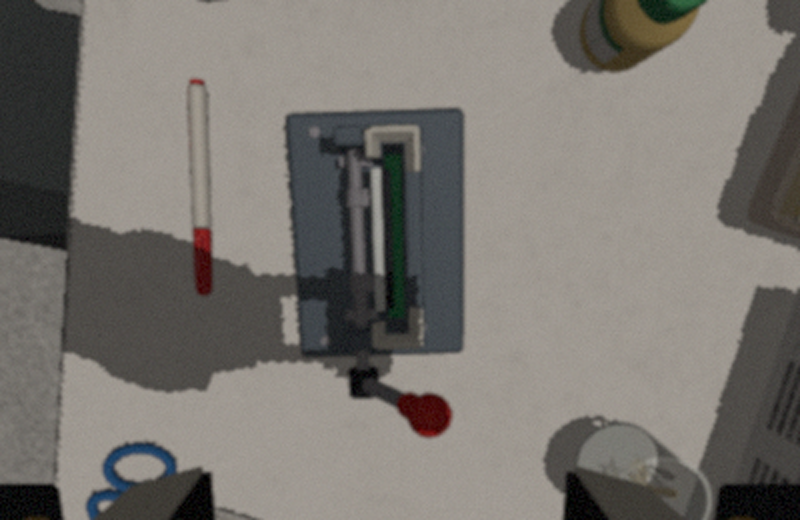

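The rack view shows the blue cassette's top edge running from about (281,75) to (282,168). The clamp view shows the green slot at about (318,118), the hinge at about (301,190) and the knob at about (334,207). I'll enlarge further.

Run:
```python
from h import *
crop('pics/w_clamp.png','pics/z1.png',255,45,100,75,8)
crop('pics/w_clamp.png','pics/z2.png',255,105,120,75+40,6)
crop('pics/w_rack.png','pics/z3.png',262,62,110,115,5)
```

```text
(no output)
```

View pics/z1.png

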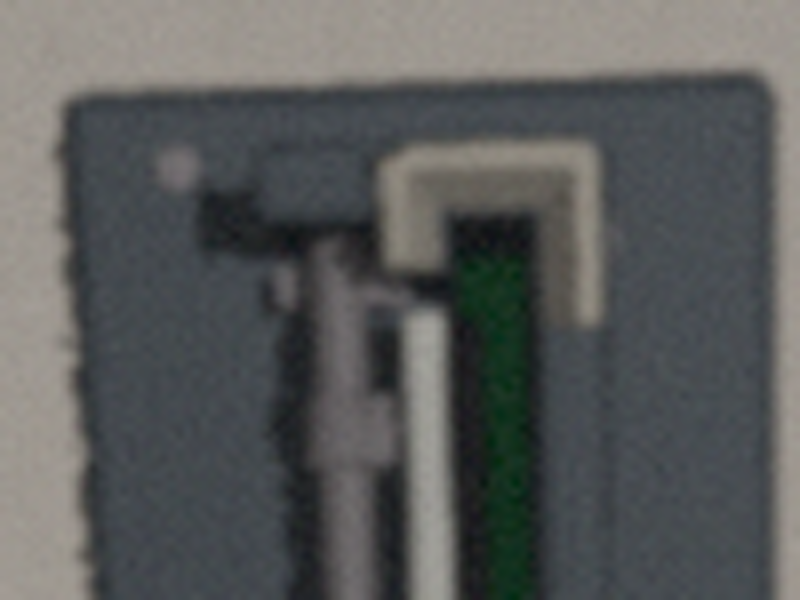

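View pics/z2.png

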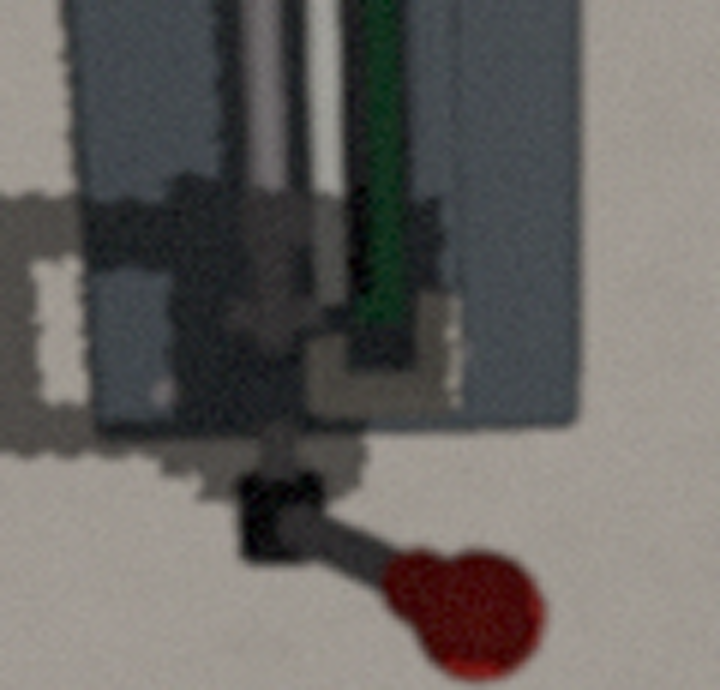

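View pics/z3.png

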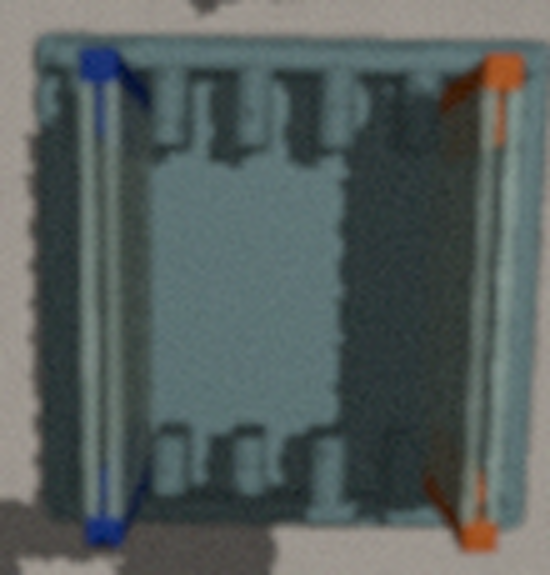

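```bash
cat > m.py <<'E'
from h import *
import json
cal=json.load(open('cal.json'))
for k in cal: cal[k]={a:(np.array(b) if isinstance(b,list) else b) for a,b in cal[k].items()}
np.set_printoptions(precision=4,suppress=True)
cr,cc=cal['rack'],cal['clamp']
Z1=lambda x,y:(255+(x+.5)/8-.5,45+(y+.5)/8-.5)
Z2=lambda x,y:(255+(x+.5)/6-.5,105+(y+.5)/6-.5)
Z3=lambda x,y:(262+(x+.5)/5-.5,62+(y+.5)/5-.5)
E
python3 - <<'E'
from m import *
a=onz(cr,*Z3(100,47),.112);b=onz(cr,*Z3(104,547),.112)
d=a-b; print('blue',a,b,np.linalg.norm(d),'yaw',np.arctan2(-d[0],d[1]),'c',(a+b)/2)
for l,r,x in[(80,120,64),(85,122,530)]:
    print(onz(cr,*Z3(l,x),.112),onz(cr,*Z3(r,x),.112))
P=lambda f,x,y,z:onz(cc,*f(x,y),z)
UL,UR=P(Z1,383,170,.084),P(Z1,600,150,.084); LL,LR=P(Z2,307,405,.084),P(Z2,462,405,.084)
print('lips',UL,UR,LL,LR)
TOP=P(Z1,491,141,.084);BOT=P(Z2,385,415,.084); d=TOP-BOT
print('lip top/bot',TOP,BOT,np.linalg.norm(d),'yaw',np.arctan2(-d[0],d[1]))
for z in (0,.01,.02):
    q=[P(Z1,72,100,z),P(Z1,772,76,z),P(Z2,578,422,z),P(Z2,98,436,z)]
    print('base',z,*q,'w',np.linalg.norm(q[1]-q[0]),np.linalg.norm(q[2]-q[3]),'d',np.linalg.norm(q[1]-q[2]),np.linalg.norm(q[0]-q[3]),'yaw',np.arctan2(-(q[1]-q[2])[0],(q[1]-q[2])[1]),'c',sum(q)/4)
print('knob',P(Z2,480,615,.118),'hinge',P(Z2,283,520,.053))
print('backedge',P(Z1,540,400,.076),P(Z1,540,590,.076),P(Z2,412,100,.076))
E
```

```text
blue [0.5456 0.3855 0.112 ] [0.5254 0.288  0.112 ] 0.09954481089287975 yaw -0.20510957453247938 c [0.5355 0.3367 0.112 ]
[0.5411 0.3831 0.112 ] [0.5488 0.3817 0.112 ]
[0.5222 0.2923 0.112 ] [0.5299 0.2909 0.112 ]
lips [0.481  0.0187 0.084 ] [0.5087 0.0266 0.084 ] [ 0.5055 -0.0927  0.084 ] [ 0.5347 -0.087   0.084 ]
lip top/bot [0.4943 0.025  0.084 ] [ 0.5206 -0.0918  0.084 ] 0.11966773624684872 yaw 0.22133610066548265
base 0 [0.4253 0.0284 0.    ] [0.5352 0.0535 0.    ] [ 0.57   -0.1007  0.    ] [ 0.4592 -0.1258  0.    ] w 0.11272276075263353 0.11356956423879806 d 0.1581067631689862 0.1579050421785675 yaw 0.22211519713967812 c [ 0.4974 -0.0362  0.    ]
base 0.01 [0.4269 0.0273 0.01  ] [0.5344 0.0519 0.01  ] [ 0.5685 -0.099   0.01  ] [ 0.4602 -0.1235  0.01  ] w 0.11024804352878678 0.11107625627818775 d 0.15463568485784052 0.154438392453149 yaw 0.22211519713967837 c [ 0.4975 -0.0358  0.01  ]
base 0.02 [0.4286 0.0263 0.02  ] [0.5337 0.0502 0.02  ] [ 0.567  -0.0972  0.02  ] [ 0.4611 -0.1212  0.02  ] w 0.1077733263049402 0.10858294831757753 d 0.1511646065466948 0.15097174272773053 yaw 0.22211519713967867 c [ 0.4976 -0.0355  0.02  ]
knob [ 0.5427 -0.1179  0.118 ] hinge [ 0.5054 -0.124   0.053 ]
backedge [ 0.5072 -0.0054  0.076 ] [ 0.5123 -0.0303  0.076 ] [ 0.5142 -0.0332  0.076 ]
```

```bash
cat >> h.py <<'E'
YC=.222; O=np.array([.5092,-.0331]); YB=-.205; B=np.array([.5355,.3367])
def W(x,y,z): 
    return np.array([O[0]+x*np.cos(YC)-y*np.sin(YC),O[1]+x*np.sin(YC)+y*np.cos(YC),z])
def L(p):
    d=np.asarray(p)[:2]-O; return np.array([d[0]*np.cos(YC)+d[1]*np.sin(YC),-d[0]*np.sin(YC)+d[1]*np.cos(YC)])
def snap(viewer,n,name):
    im=viewer.get_image(n); cv2.imwrite(f'pics/{name}.png',im[:,:,::-1])
E
python3 - <<'E'
from h import *
from bench import viewer,manip
np.set_printoptions(precision=4,suppress=True)
q=quat(YC); xh=-.025; yl=-.089
manip.move_pose(W(-.003,yl,.2),q)
manip.servo_line(W(-.003,yl,.113),vel=.12)
f0=manip.current_force(); print(f0, manip.current_tool_pos())
c,s=np.cos(YC),np.sin(YC)
for th in np.radians([24,12,0,-12,-24,-31,-35]):
    manip.servo_line(W(xh+.085*np.sin(th)-.034,yl,.048+.085*np.cos(th)-.012),vel=.08)
    f=manip.current_force()-f0; p=manip.current_tool_pos()
    print(np.degrees(th),'F',f,'Fx',f[0]*c+f[1]*s,L(p),p[2])
    if np.linalg.norm(f)>15: print('stop');break
snap(viewer,'wrist','lev1');snap(viewer,'side','lev1s');snap(viewer,'scene','lev1c')
print(manip.current_clock())
crop('pics/lev1.png','pics/lev1b.png',200,0,240,260,3)
E
```

```text
[-0.0991 -0.512  -0.0345] [ 0.5268 -0.1206  0.114 ]
24.000000000000004 F [-0.2059  1.0386  0.0822] Fx 0.027811591969455318 [-0.0244 -0.0893] 0.11421497480160758
12.000000000000002 F [-0.3065 -0.0035 -0.3116] Fx -0.2997838985947288 [-0.0416 -0.0892] 0.11945035818365074
0.0 F [-0.0089  0.9753  0.1839] Fx 0.20609605626173547 [-0.0596 -0.0891] 0.12106572834791723
-12.000000000000002 F [ 0.3304  0.6429 -0.9123] Fx 0.4638960260723745 [-0.0771 -0.089 ] 0.11908458193707032
-24.000000000000004 F [ 0.2181  0.8091 -0.3316] Fx 0.39092336228805113 [-0.094 -0.089] 0.1135031532295307
-31.0 F [0.0268 0.6446 0.3431] Fx 0.16805078350403793 [-0.1035 -0.0889] 0.10853383718093493
-35.0 F [-0.2229  0.7436  0.2872] Fx -0.053726360249936794 [-0.1082 -0.0889] 0.1054182265065094
7.575
```

View pics/lev1b.png

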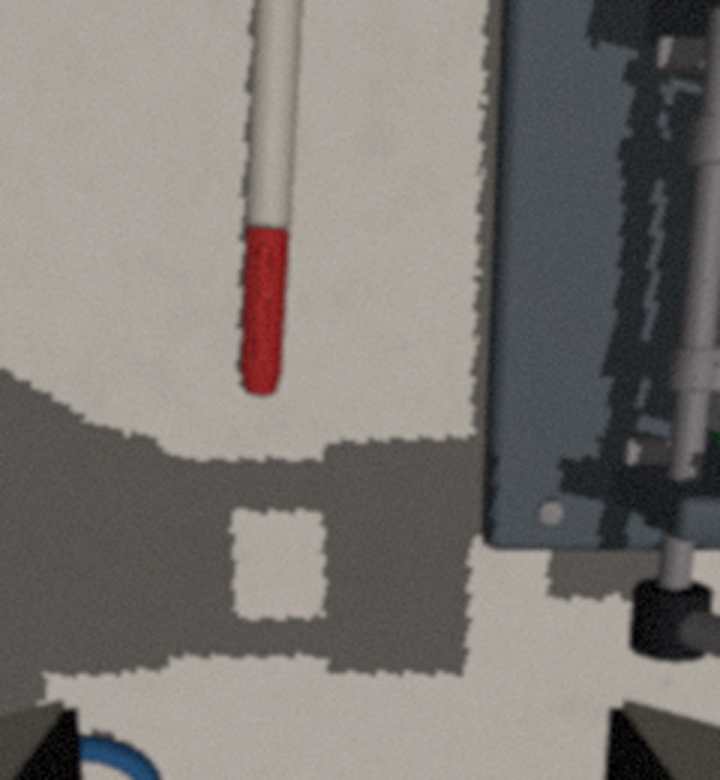

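Run:
```python
from h import *
crop('pics/lev1s.png','pics/a.png',270,110,130,110,6)
crop('pics/lev1c.png','pics/b.png',280,180,130,110,6)
```

```text
(no output)
```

View pics/a.png

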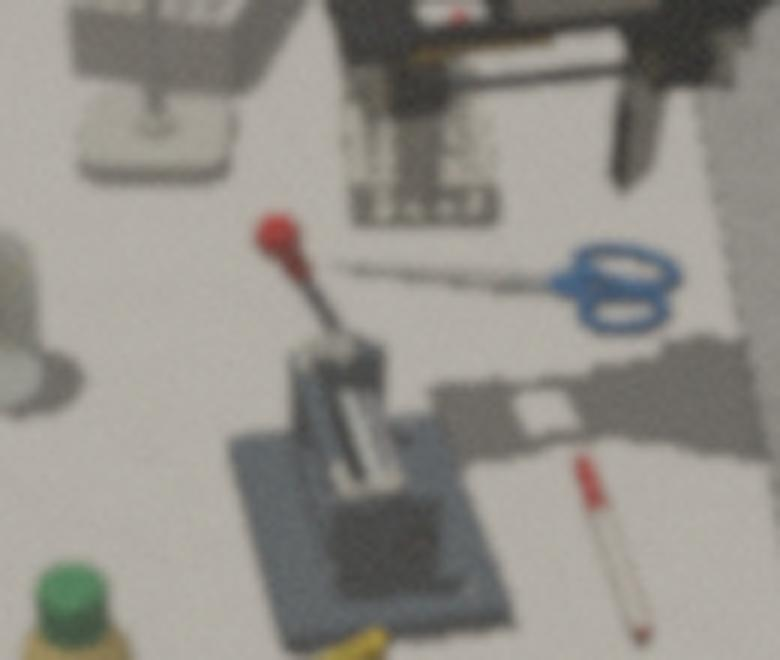

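View pics/b.png

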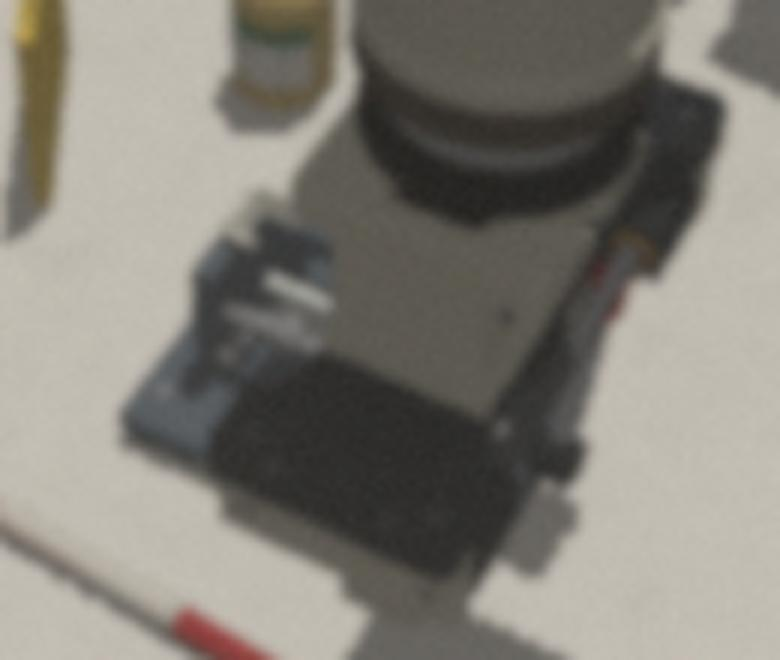

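View pics/lev1.png

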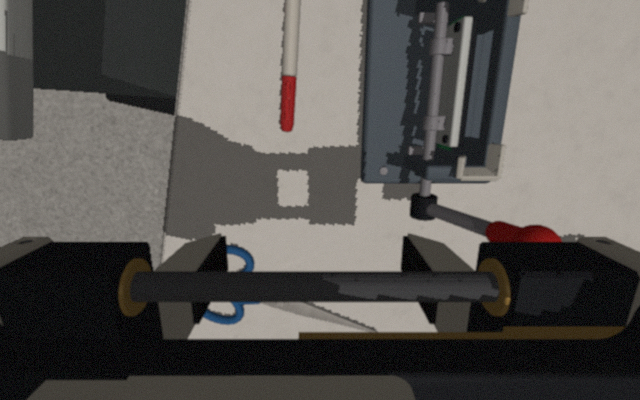

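Run:
```python
from h import *
from bench import viewer,manip
np.set_printoptions(precision=4,suppress=True)
c=viewer.get_calibration('wrist');s=viewer.get_calibration('side')
p=manip.current_tool_pos();T=R.from_quat(manip.current_tcp_rot());print(p,manip.current_tcp_rot(),quat(YC), manip.current_finger_gap())
for x in(-.046,.046):
  for y in (-.0095,.0095):
    for z in (0,-.04):
      w=p+T.apply([x,y,z]); print(x,y,z,proj(c,w),proj(s,w))
for z in (.11,.118,.124,.13): print(z,L(onz(c,535,238,z)),L(onz(s,316,149,z)))
print(L(W(0,0,0)), 'knob exp', [proj(c,W(x,-.089,z)) for x,z in((.0138,.124),(.0225,.1185))])
crop('pics/lev1.png','pics/a.png',380,190,200,150,4)
```

```text
[ 0.4239 -0.1437  0.1057] [0.9938 0.1108 0.0002 0.    ] [0.9938 0.1108 0.     0.    ] 0.0919022740211773
-0.046 -0.0095 0 [238.1184 219.4444] [372.4811 150.2607]
-0.046 -0.0095 -0.04 [219.5309 246.7475] [373.7038 138.6311]
-0.046 0.0095 0 [240.0632 248.629 ] [370.6186 146.8714]
-0.046 0.0095 -0.04 [222.5265 281.9631] [371.7833 135.3128]
0.046 -0.0095 0 [391.4489 219.5112] [342.3739 153.5663]
0.046 -0.0095 -0.04 [410.3053 246.8401] [342.9078 141.8822]
0.046 0.0095 0 [389.4502 248.702 ] [340.8704 150.0983]
0.046 0.0095 -0.04 [407.2342 282.0646] [341.3628 138.4849]
0.11 [ 0.0237 -0.0897] [ 0.0113 -0.1123]
0.118 [ 0.0178 -0.0864] [ 0.0135 -0.1   ]
0.124 [ 0.0135 -0.0839] [ 0.0152 -0.0909]
0.13 [ 0.0091 -0.0814] [ 0.0169 -0.0817]
[0. 0.] knob exp [array([533.8626, 246.5319]), array([542.8859, 242.5909])]
```

View pics/a.png

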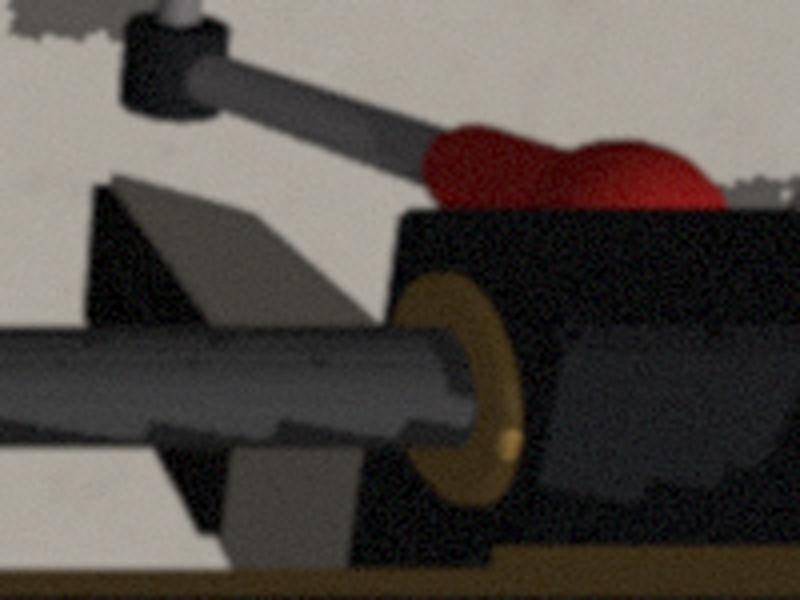

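The lever has not moved. The open fingertips sit about 22 mm higher than the closed TCP, as the wrist and side views both show, so they passed over the knob. I'll repeat the push lower.

Run:
```python
from h import *
from bench import viewer,manip
np.set_printoptions(precision=4,suppress=True)
xh=-.025; yl=-.087
manip.servo_line(W(-.100,yl,.15),vel=.2)
manip.servo_line(W(-.001,yl,.15),vel=.2)
manip.servo_line(W(-.001,yl,.090),vel=.12)
f0=manip.current_force(); print(f0, manip.current_tool_pos())
c,s=np.cos(YC),np.sin(YC)
for th in np.radians([24,12,0,-12,-24,-31,-35]):
    manip.servo_line(W(xh+.085*np.sin(th)-.034,yl,.048+.085*np.cos(th)-.035),vel=.08)
    f=manip.current_force()-f0; p=manip.current_tool_pos()
    print(np.degrees(th),'F',f,'Fx',f[0]*c+f[1]*s,L(p),p[2])
    if np.linalg.norm(f)>15: print('stop');break
snap(viewer,'wrist','lev2');snap(viewer,'side','lev2s')
print(manip.current_clock())
crop('pics/lev2s.png','pics/a.png',270,110,130,110,6)
```

```text
[-0.2528 -0.1496  0.621 ] [ 0.5273 -0.1185  0.0904]
24.000000000000004 F [-0.2011  0.165  -0.636 ] Fx -0.15983250165582027 [-0.0246 -0.0872] 0.09124815559751838
12.000000000000002 F [ 0.5848  0.5623 -1.1532] Fx 0.694223032616432 [-0.0423 -0.087 ] 0.09620946086435775
0.0 F [ 0.3029 -0.4055 -0.4334] Fx 0.20617874243163453 [-0.0605 -0.0868] 0.097705161799785
-12.000000000000002 F [ 1.6686  1.1758 -1.3291] Fx 1.8865739360115765 [-0.0777 -0.0869] 0.0958651466491181
-24.000000000000004 F [0.421  0.9043 0.1561] Fx 0.6097412335843947 [-0.0945 -0.0868] 0.09033838321218424
-31.0 F [ 0.3883  0.4095 -1.262 ] Fx 0.46893797298228307 [-0.1037 -0.0868] 0.08547590291885859
-35.0 F [5.2541 0.7809 0.2019] Fx 5.2971155477648715 [-0.1059 -0.0873] 0.08314721452456067
11.8167
```

View pics/lev2.png

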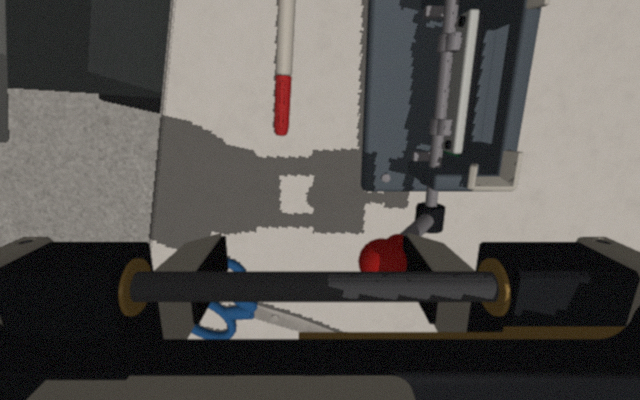

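View pics/a.png

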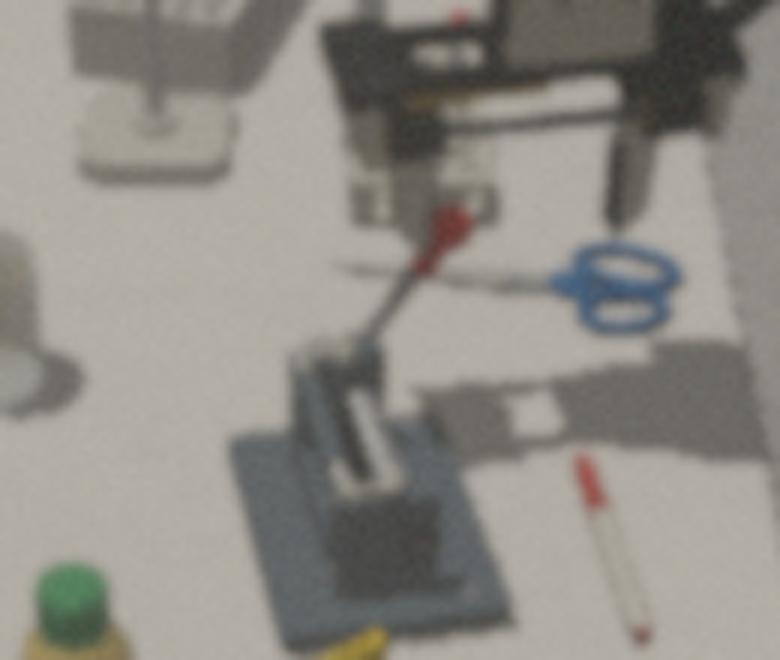

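The lever is now fully open. The knob leans towards the robot and met a 5 N stop. Next is the cassette.

Run:
```python
from h import *
from bench import viewer,manip
np.set_printoptions(precision=4,suppress=True)
p=L(manip.current_tool_pos())
manip.servo_line(W(p[0]+.02,p[1],.088),vel=.1)
manip.servo_line(W(p[0]+.02,p[1],.2),vel=.25)
manip.move_pose(np.r_[B,.19],quat(YB)); manip.sleep(.1)
c=viewer.get_calibration('wrist');snap(viewer,'wrist','pre');snap(viewer,'side','pres')
print(manip.current_clock(),manip.current_tool_pos())
y=np.array([-np.sin(YB),np.cos(YB)]);x=np.array([np.cos(YB),np.sin(YB)])
for s in(-.05,.05):
  for t in (-.004,.004): print(proj(c,np.r_[B+s*y+t*x,.112]))
crop('pics/pre.png','pics/a.png',240,80,160,200,4)
crop('pics/lev2s.png','pics/b.png',270,110,130,110,6)
```

```text
14.75 [0.5362 0.3355 0.1902]
[309.0539 252.283 ]
[318.1677 252.2653]
[308.2657 136.6493]
[318.3398 136.6277]
```

View pics/a.png

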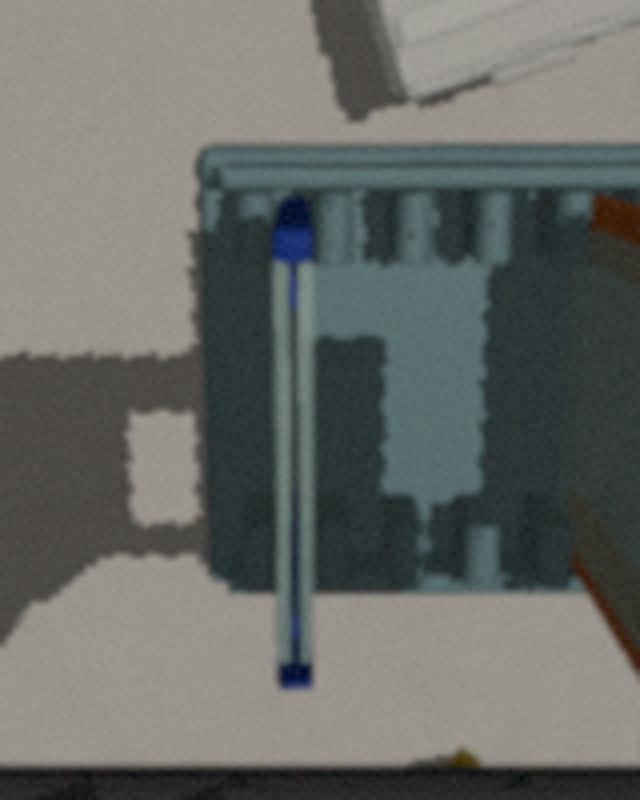

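View pics/pres.png

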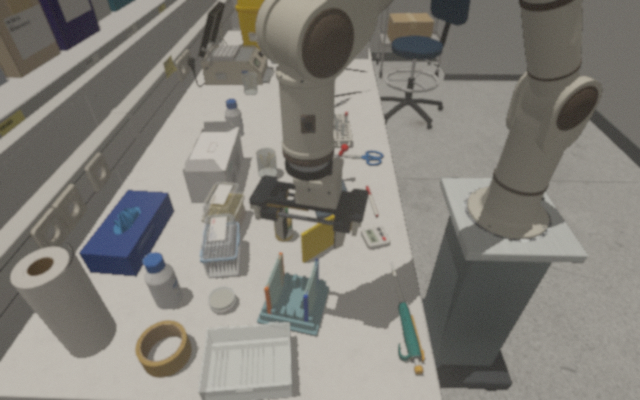

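The pre-grasp view matches the predicted outline to within half a pixel: ends at rows 136.6 and 251.6, columns 308–318. I'll descend and grip.

Run:
```python
from h import *
from bench import viewer,manip,effector
np.set_printoptions(precision=4,suppress=True)
manip.servo_line(np.r_[B,.083],ori=quat(YB),vel=.12); manip.sleep(.1)
p=manip.current_tool_pos(); print(p,manip.current_force())
effector.close(20); print('gap',manip.current_finger_gap(),manip.current_force(),manip.current_tool_pos())
snap(viewer,'wrist','grip')
print(manip.current_clock())
crop('pics/grip.png','pics/a.png',220,80,200,200,4)
```

```text
[0.5362 0.3372 0.0841] [ 0.0205 -0.4166  0.4066]
gap 0.0070522812133791656 [ 0.1659  0.2391 -0.5895] [0.5355 0.3367 0.083 ]
17.225
```

View pics/grip.png

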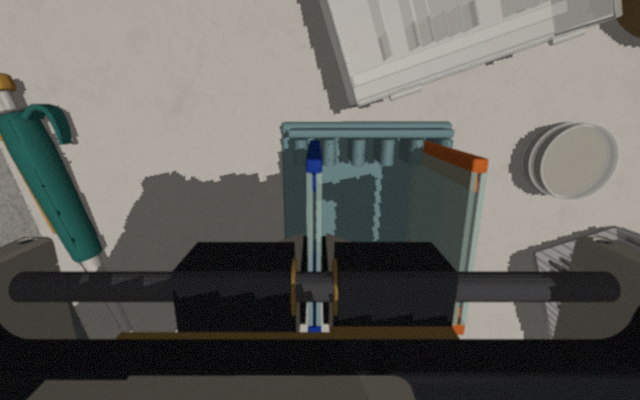

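Run:
```python
from h import *
from bench import viewer,manip,effector
np.set_printoptions(precision=4,suppress=True)
manip.servo_line(np.r_[B,.15],vel=.08)
print('lift',manip.current_force(),manip.current_finger_gap())
manip.servo_line(np.r_[B,.25],vel=.15)
manip.servo_line(W(-.0016,0,.25),ori=quat(YC),vel=.16)
manip.servo_line(W(-.0016,0,.172),vel=.12); manip.sleep(.2)
p=manip.current_tool_pos();print(p,L(p),manip.current_tcp_rot(),quat(YC),manip.current_finger_gap(),manip.current_force())
c=viewer.get_calibration('wrist');snap(viewer,'wrist','ins0');snap(viewer,'side','ins0s');snap(viewer,'scene','ins0c')
print(c['eye'].tolist(),c['attitude'].tolist())
print(manip.current_clock())
crop('pics/ins0.png','pics/a.png',250,90,130,160,5)
crop('pics/ins0s.png','pics/b.png',270,110,130,110,6)
crop('pics/ins0c.png','pics/c.png',280,160,130,110,6)
```

```text
lift [ 0.1341 -0.5174 -1.532 ] 0.007048289588905285
[ 0.5084 -0.0335  0.1729] [-0.0009 -0.0002] [0.9938 0.1108 0.0009 0.0002] [0.9938 0.1108 0.     0.    ] 0.006819969490605046 [ 0.3767  0.2155 -1.4856]
[0.4914019472365088, 0.03870579838512871, 0.35837953319006616] [0.9843662137967266, 0.10971539063153757, 0.015782282723102305, 0.13688173634972065]
22.65
```

View pics/a.png

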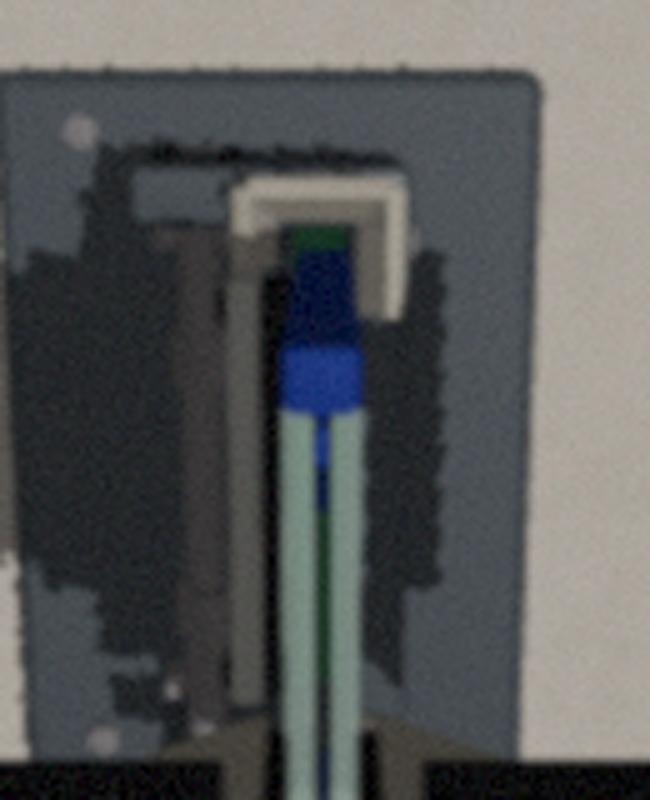

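View pics/b.png

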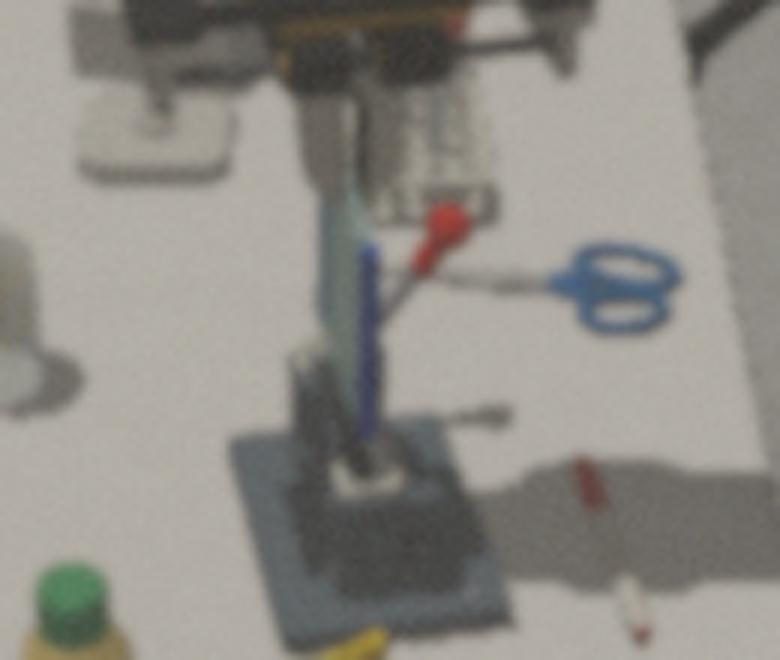

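View pics/c.png

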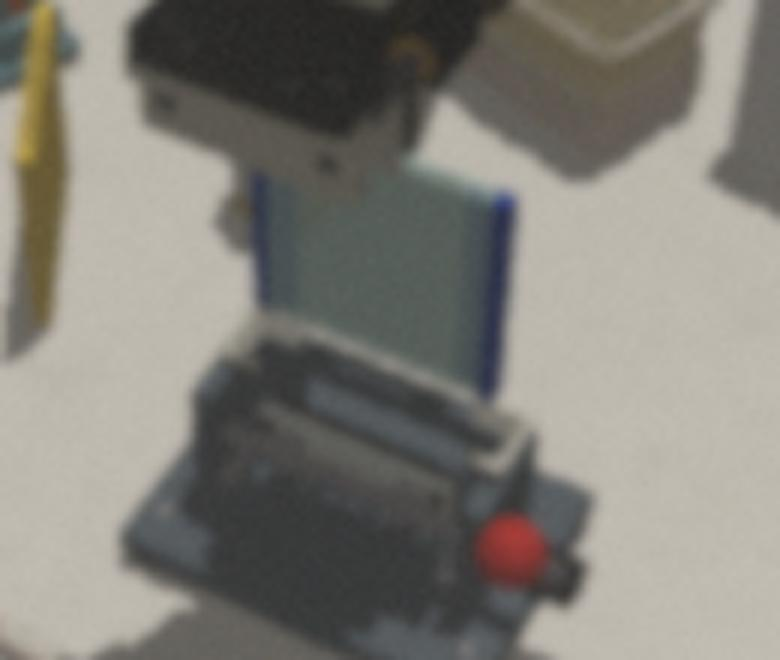

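```bash
cat > an.py <<'E'
from h import *
from bench import viewer
np.set_printoptions(precision=4,suppress=True)
c=dict(viewer.get_calibration('wrist'))
c['eye']=np.array([0.4914019472365088, 0.03870579838512871, 0.35837953319006616]);c['attitude']=np.array([0.9843662137967266, 0.10971539063153757, 0.015782282723102305, 0.13688173634972065])
P=lambda x,y,z:L(onz(c,250+(x+.5)/5-.5,90+(y+.5)/5-.5,z))
print('cas top +y end',P(281,348,.2019),P(363,348,.2019)); print('row 600 edges',P(282,600,.2019),P(361,600,.2019), P(287,750,.2019),P(360,750,.2019))
print('cas bottom +y end',P(297,250,.1019),P(355,250,.1019))
print('lip outer L/R',P(232,200,.084),P(408,200,.084),'top',P(320,176,.084))
print('lip inner flare bottom (z~.076?)',P(293,227,.076),P(352,227,.076), 'at .06',P(320,227,.06))
print('base',P(538,80,.01),P(520,750,.01))
E
python3 an.py
```

```text
cas top +y end [-0.0053  0.05  ] [0.0025 0.05  ]
row 600 edges [-0.0054  0.0246] [0.0025 0.0246] [-0.005   0.0084] [0.0025 0.0084]
cas bottom +y end [-0.0052  0.05  ] [0.0038 0.05  ]
lip outer L/R [-0.0161  0.0564] [0.0129 0.0564] top [-0.0016  0.0603]
lip inner flare bottom (z~.076?) [-0.0062  0.0514] [0.0038 0.0514] at .06 [-0.0016  0.0501]
base [0.043  0.0758] [ 0.0443 -0.0719]
```

```bash
cat > ins.py <<'E'
from h import *
from bench import viewer,manip,effector
import sys
np.set_printoptions(precision=4,suppress=True)
x,y=float(sys.argv[1]),float(sys.argv[2]); lim=float(sys.argv[3])
f0=np.array([.25,0,-1.5])
c,s=np.cos(YC),np.sin(YC)
for z in [float(a) for a in sys.argv[4:]]:
    manip.servo_line(W(x,y,z),ori=quat(YC),vel=.04)
    f=manip.current_force()-f0; p=manip.current_tool_pos()
    print(z,'Fl',np.array([f[0]*c+f[1]*s,-f[0]*s+f[1]*c,f[2]]),'at',L(p),p[2],'M',manip.current_wrist_torque())
    if np.linalg.norm(f)>lim: print('stop');break
print(manip.current_clock(),manip.current_finger_gap())
E
python3 ins.py -.0018 .0002 5 .16 .152 .146 .140 .134 .128 .120
```

```text
0.16 Fl [-0.3416 -0.2417  0.5938] at [-0.0022  0.0003] 0.15950133552524934 M [-0.1259 -0.0011  0.0386]
0.152 Fl [ 0.145   0.4674 -0.3074] at [-0.0021  0.0003] 0.1516100369365846 M [-0.0568  0.0551  0.0018]
0.146 Fl [-0.0371  0.1405 -0.2564] at [-0.0021  0.0003] 0.14565323095356664 M [-0.0729  0.016  -0.0151]
0.14 Fl [ 0.1347 -0.54   -1.0099] at [-0.0022  0.0003] 0.13961551674239317 M [-0.0832  0.003   0.0167]
0.134 Fl [-1.0064 -0.8066  0.5491] at [-0.0021  0.0003] 0.13361842614563557 M [-0.1239  0.0495 -0.0132]
0.128 Fl [-0.5466  0.1505 -0.1701] at [-0.0021  0.0003] 0.12761767497109314 M [-0.1076  0.0376 -0.0049]
0.12 Fl [-0.0788 -0.6297 -1.1044] at [-0.0022  0.0003] 0.1195938152074494 M [-0.1098  0.0307  0.005 ]
25.0 0.006899352938123003
```

No contact force so far, and the cassette's underside is at about 49 mm. I'll continue to the gasket.

```bash
python3 ins.py -.0015 .0002 5 .112 .106 .100 .097 .095 .0938 .0928 .0918 .0908
python3 - <<'E'
from h import *
from bench import viewer
snap(viewer,'wrist','ins1');snap(viewer,'side','ins1s');snap(viewer,'scene','ins1c')
crop('pics/ins1s.png','pics/b.png',270,110,130,110,6)
crop('pics/ins1c.png','pics/c.png',280,160,130,110,6)
E
```

```text
0.112 Fl [ 0.4879 -0.5287 -0.7555] at [-0.0018  0.0003] 0.11161357224370497 M [-0.0699  0.0077 -0.0243]
0.106 Fl [ 1.0644 -0.3318 -0.1787] at [-0.0018  0.0003] 0.10563485531288433 M [-0.0956  0.0053  0.0131]
0.1 Fl [ 0.1251 -0.4956 -0.6905] at [-0.0018  0.0003] 0.09964331333214063 M [-0.0359 -0.0085 -0.0598]
0.097 Fl [ 0.8949  0.3254 -0.8123] at [-0.0017  0.0003] 0.09681322122171813 M [-0.0375  0.0617  0.0282]
0.095 Fl [-0.3235 -0.1256  0.6443] at [-0.0016  0.0002] 0.09490564625914344 M [-0.0487  0.046   0.0112]
0.0938 Fl [-0.3896  0.2092 -0.152 ] at [-0.0016  0.0002] 0.09374460750657992 M [-0.0261  0.0636 -0.0278]
0.0928 Fl [-0.6846  0.0954  0.4955] at [-0.0013  0.0002] 0.09292821592657984 M [-0.099   0.0101 -0.0386]
0.0918 Fl [-0.943   0.0176  7.1869] at [-0.0002  0.0002] 0.09282755630282287 M [-0.01    0.1877  0.028 ]
stop
27.2 0.007330272164725471
```

View pics/c.png

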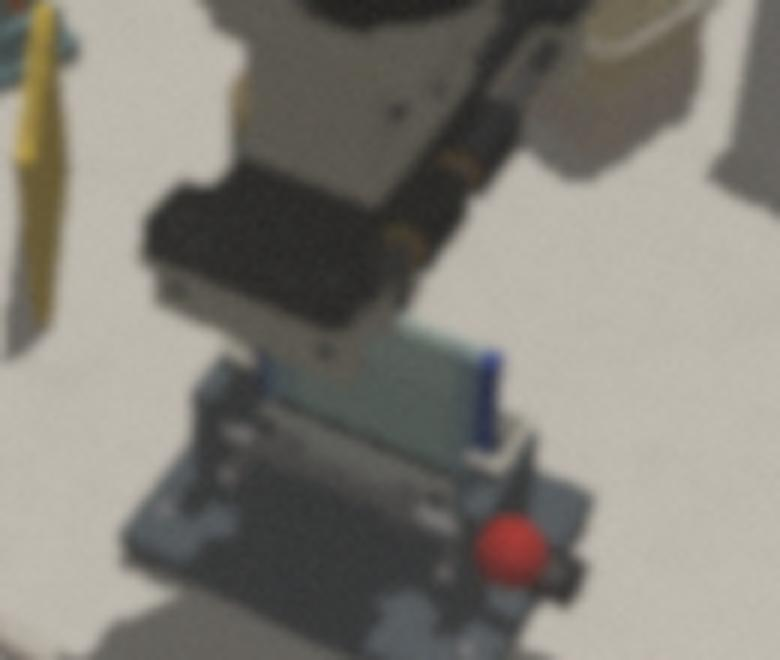

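View pics/b.png

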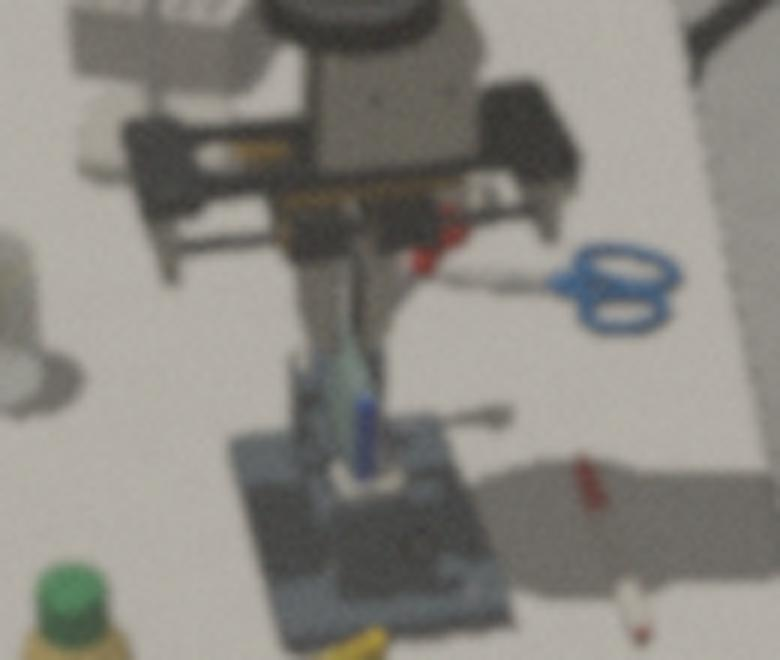

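The cassette met the gasket at TCP z = 0.0928, so its underside is at about 22 mm with a 7 N contact force. I'll release it and check how it stands.

Run:
```python
from h import *
from bench import viewer,manip,effector
np.set_printoptions(precision=4,suppress=True)
manip.servo_line(W(-.0015,.0002,.0935),ori=quat(YC),vel=.04)
effector.open_jaws()
manip.servo_line(W(-.0015,.0002,.2),vel=.15)
manip.move_pose(W(-.062,-.087,.2),quat(YC)); manip.sleep(.1)
c=viewer.get_calibration('wrist');snap(viewer,'wrist','rel');snap(viewer,'side','rels');snap(viewer,'scene','relc')
print(manip.current_clock(),manip.current_force())
print(proj(c,W(0,.05,.122)),proj(c,W(0,-.05,.122)),proj(c,W(-.004,.05,.122)),proj(c,W(-.004,-.05,.122)))
crop('pics/rel.png','pics/a.png',280,0,200,260,3)
crop('pics/rels.png','pics/b.png',270,110,130,110,6)
crop('pics/relc.png','pics/c.png',280,160,130,110,6)
```

```text
30.5917 [ 0.3295 -0.1691  0.1267]
[400.4767  19.0575] [391.362  157.1752] [394.9406  19.0494] [386.3965 157.1661]
```

View pics/a.png

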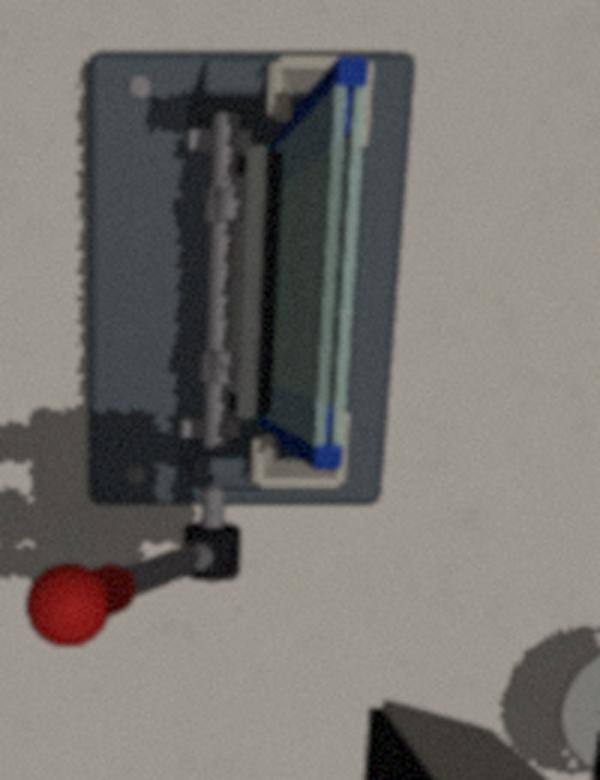

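View pics/b.png

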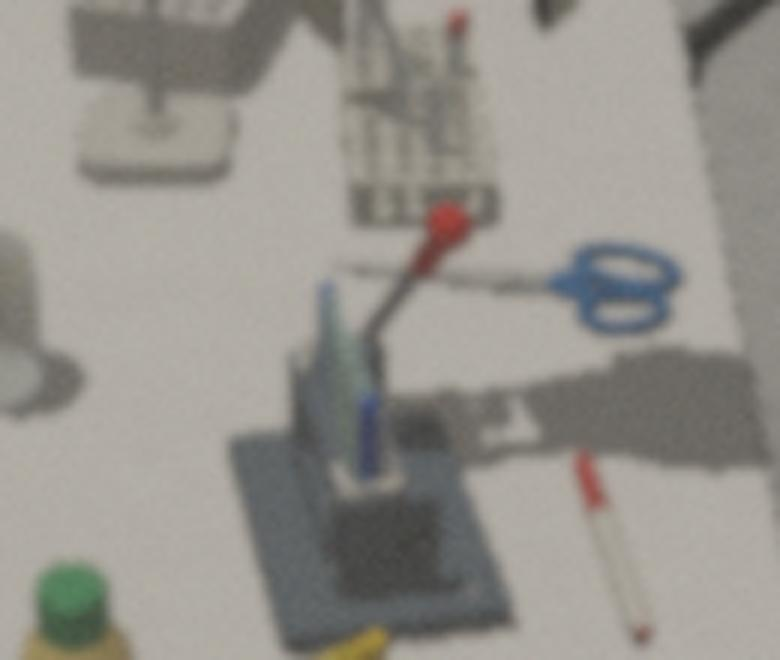

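The cassette stands in the slot. Its top corners at about (397,18) and (389,156) match the predicted seated pose with the top edge at 122 mm. Now I'll lock the lever.

Run:
```python
from h import *
from bench import viewer,manip
np.set_printoptions(precision=4,suppress=True)
xh=-.0244; yl=-.087
manip.servo_line(W(-.058,yl,.2),vel=.2)
manip.servo_line(W(-.058,yl,.083),vel=.15)
f0=manip.current_force(); print(f0)
c,s=np.cos(YC),np.sin(YC)
for th in np.radians([-31,-20,-8,4,16,24,29,33,35,37,39]):
    manip.servo_line(W(xh+.085*np.sin(th)+.034,yl,.048+.085*np.cos(th)-.035),vel=.07)
    f=manip.current_force()-f0; p=manip.current_tool_pos()
    print(np.degrees(th),'F',f,'Fx',f[0]*c+f[1]*s,L(p),p[2])
    if np.linalg.norm(f)>14: print('stop');break
snap(viewer,'wrist','lock');snap(viewer,'side','locks')
print(manip.current_clock())
crop('pics/locks.png','pics/b.png',270,110,130,110,6)
```

```text
[0.1544 0.3397 0.1169]
-31.0 F [ 1.3346 -0.5724 -0.3094] Fx 1.1758089666036604 [-0.0331 -0.0869] 0.08603866923907624
-20.0 F [-0.6772 -0.8042  0.2311] Fx -0.8377051415450363 [-0.0183 -0.087 ] 0.0931774329464552
-8.0 F [-0.7602 -0.5211 -0.518 ] Fx -0.8562404685748531 [-0.0009 -0.0869] 0.09733773314387767
4.0 F [-0.9878 -0.4079  0.7201] Fx -1.0534101151525679 [ 0.0165 -0.0868] 0.0977460552249339
16.0 F [-0.4855 -1.0568  0.188 ] Fx -0.7062357830389253 [ 0.0337 -0.0867] 0.09450627708476424
24.000000000000004 F [ 0.3819 -1.0667 -0.6875] Fx 0.13766643662539713 [ 0.0447 -0.0867] 0.09038534155858857
29.000000000000004 F [-0.1287  0.1007 -0.1712] Fx -0.10341444306303642 [ 0.0512 -0.0868] 0.08710753055836613
33.0 F [0.5262 0.0913 0.1318] Fx 0.5333402282351292 [ 0.0563 -0.0868] 0.08406858320980198
35.0 F [-1.4154 -1.1149 -0.109 ] Fx -1.626174904533488 [ 0.0583 -0.087 ] 0.08248395148949392
37.0 F [-6.0592 -2.4407  5.0113] Fx -6.447892518886274 [ 0.0585 -0.0872] 0.08071223152080968
39.0 F [-11.8776  -1.8992  13.4222] Fx -12.00427959787144 [ 0.0585 -0.0875] 0.07939844050336388
stop
35.525
```

View pics/b.png

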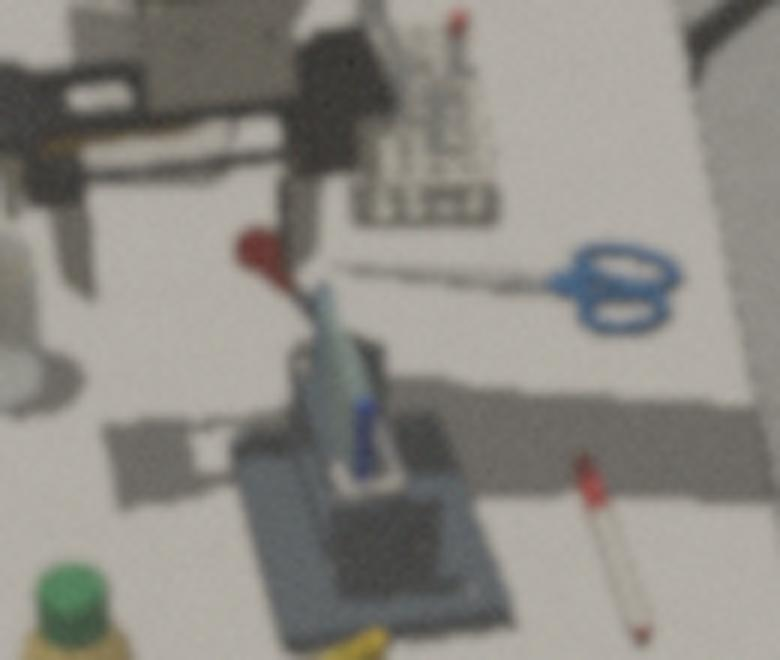

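View pics/lock.png

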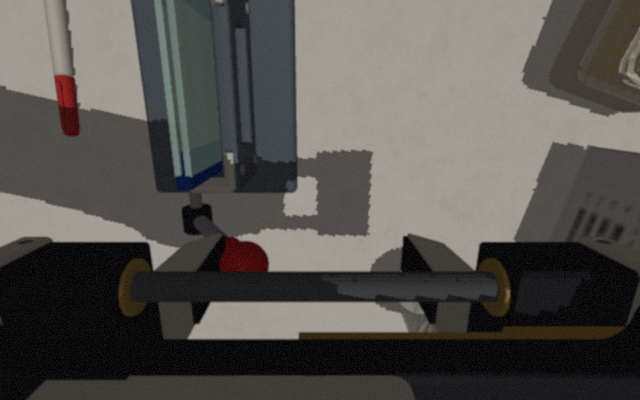

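The lever is at its rear stop, where the force rose to about 12 N with no further travel. I'll back off and do the final check.

Run:
```python
from h import *
from bench import viewer,manip
np.set_printoptions(precision=4,suppress=True)
p=manip.current_tool_pos();l=L(p)
manip.servo_line(W(l[0]-.02,l[1],p[2]+.004),vel=.08)
manip.servo_line(W(l[0]-.02,l[1],.2),vel=.2)
manip.servo_line(W(0,-.09,.27),vel=.2); manip.sleep(.1)
c=viewer.get_calibration('wrist');snap(viewer,'wrist','fin');snap(viewer,'side','fins');snap(viewer,'scene','finc')
print(manip.current_clock(),manip.current_force())
for x,y,z in[(0,.05,.122),(0,-.05,.122),(-.0244+.0475,-.088,.1185),(.0138,-.088,.124)]: print(proj(c,W(x,y,z)),proj(viewer.get_calibration('side'),W(x,y,z)))
crop('pics/fin.png','pics/a.png',240,30,150,190,4)
crop('pics/fins.png','pics/b.png',270,110,130,110,6)
crop('pics/finc.png','pics/c.png',280,160,130,110,6)
```

```text
37.5167 [-0.1318 -0.3071  0.9287]
[315.642   34.4131] [331.4789 177.6006]
[315.4273 143.8375] [323.921  156.7422]
[337.4181 180.1465] [313.5213 151.4178]
[328.7439 181.2645] [316.6546 149.4781]
```

View pics/a.png

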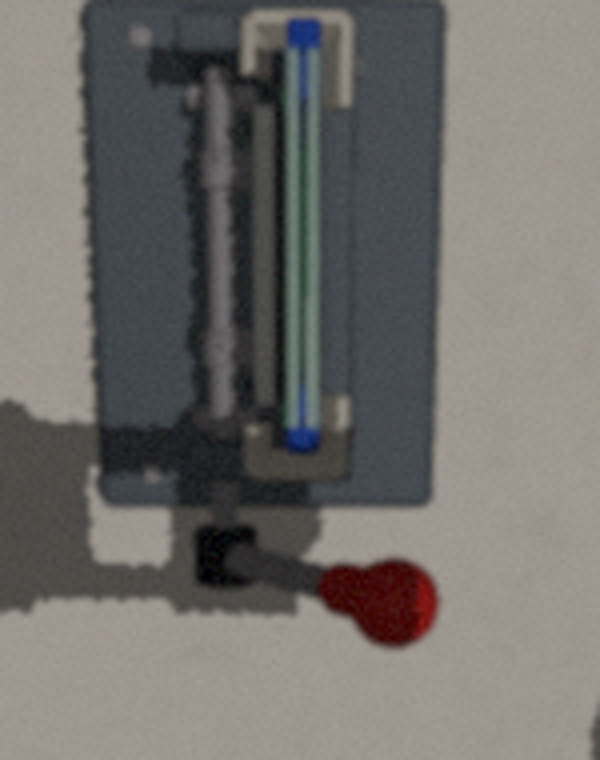

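View pics/b.png

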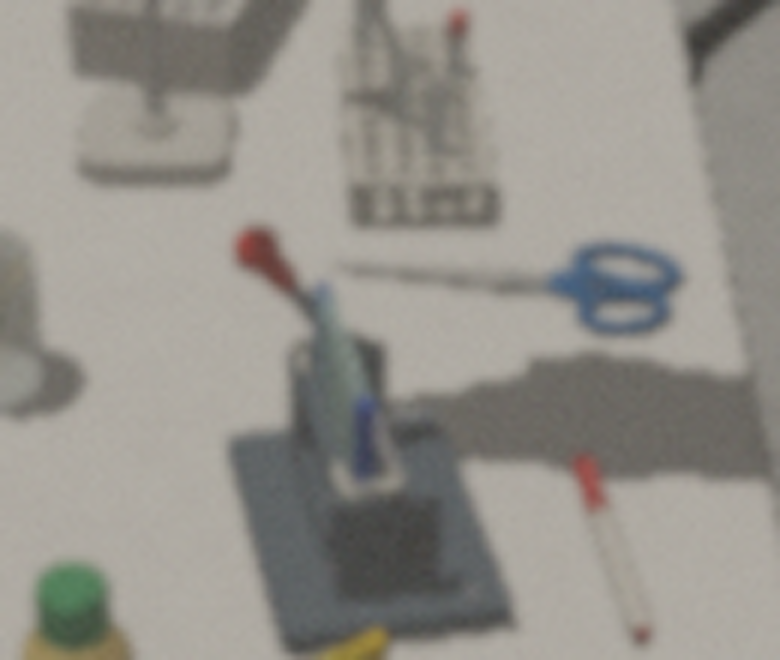

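View pics/fins.png

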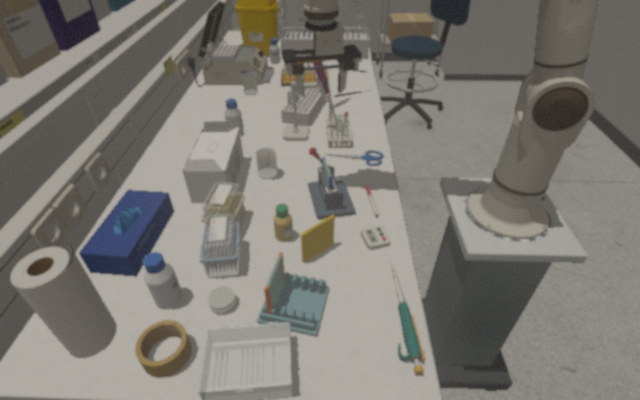

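The knob at (338.6,180) matches the fully locked prediction of (337.4,180.1). The cassette's top edge at column 315.5 shows it pressed to the back face (x = 0) at the seated height, and everything else is in place. Handing in.

```bash
python3 -c "
from bench import manip
manip.hand_in();print(manip.current_clock())"
```

```text
the job is handed in; nothing more can be done
the job is handed in; nothing more can be done
```

The blue-edged cassette is fully seated on the green gasket and locked in the clamp. I handed the job in at about 37.5 s of the 69 s allowed.

- **Opening the lever:** The first push missed. The open fingertips sit about 22 mm higher than the shut ones, so they passed over the knob without moving anything. A second, lower push opened the lever to its front stop with about 5 N.
- **Moving the cassette:** I lifted it upright out of the rack and lowered it into the slot. It met no resistance until the gasket, with its underside at about 22 mm and a contact force of about 7 N.
- **Locking:** I pushed the lever back to its rear stop. At the stop the force reached about 12 N along the push and 13 N upwards, with no further travel.

**Last checks:** The wrist view showed the knob within about 1 pixel of its fully locked position. The cassette stood upright at seated height, against the back face of the slot. The side view showed the orange cassette and the other things on the bench where they were at the start, with the gripper clear. Before I moved it, the lever looked about 7° short of its rear stop, which disagrees with the stated locked angle. It is now fully at the stop.

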